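# Load the steriliser caddy, shut it and hold its spring slide at the mark

## Robot

A 6-joint arm with a two-finger parallel gripper is mounted at the origin on the work surface. World frame = base frame: x ahead of the robot, y to its left, z up, the work surface at z = 0. Lengths are in mm, angles in rad, forces in N, time in s.
With the tool pointing down it reaches from about 400 to 825 mm from the base axis. Payload 7 kg.
Tool frame: the origin (TCP) lies at the very end of the fingers, on their centre line; the grasp point (between the pads) lies 19 mm behind it; z points along the fingers, y is the direction in which the jaws open and shut (so a half turn about z gives the same grasp; the last joint's range is limited). The gripper opens to 85 mm and grips with 20 to 120 N. Pads are 22 mm wide; open, the fingers measure 114 mm over their backs; the gripper's body (76 mm by 85 mm) begins 54 mm behind the grasp point. The pads swing forward as they close: fully open they stand 13 mm farther back than shut.
Start: joints at [-0.939, 0.359, 0.012, 0, -1.224, -0.288], TCP at [227.493, -635.486, 231.302] pointing down, gripper open.
Joint ranges: [-3.07, 3.07], [-1.43, 2.12], [-1.02, 1.25], [-3.03, 1.67], [-3.05, -0], [-3.03, 3.03]. Speed limits (rad/s): [2.39, 2.39, 3.01, 3.14, 3.14, 3.14].

## Interface

Orientations are given as a rotation vector (axis times angle).
In Python, from rig import manip gives the robot as it stands.
- The arm moves only by the shell command python3 -m pendant 'ROWS' [FORCE]. ROWS is JSON, a list of rows, each a list of 7 numbers: the shift along the tool's x, y, z in mm, then the turn, a rotation vector about the tool's x, y, z in rad, then the opening, from -1 (shut) to 1 (fully open). A call has 1 to 8 rows; each row shifts and turns the commanded pose from where the row before left it, along the tool's axes as they then stand; what a row does not reach is not made up. A row lasts 1/12 s, in which the tool goes at most 41.7 mm and 7.16 degrees, less where a joint would pass 70% of its speed; a pose out of reach is approached as far as the arm can. A call with a gripper value outside its range is refused whole. The fingers move at their own pace and stop on an object; FORCE is the grip in N (left out, the last holds). Time passes only in rows, so rows that do not move let the fingers close. It gives the time, the measured TCP pose, the force and the opening at its end, in the units of the state.
- manip.state(): the state, without advancing time (a new reading comes with each control period).
- manip.read_camera(name): name is "scene" or "top" or "wrist"; returns a dict with "pixels" (420x560x3 uint8, blue, green, red), "mtx" (3x3 intrinsics, pixels), "k1" (the pictures are not rectified: a ray, as slopes to the right and down, at radius r is drawn at 1 + k1 r^2 times it, then the intrinsics apply), "camera_from_world" (4x4, takes a point from world to camera coordinates); the wrist camera has in their place "mount" (4x4, takes a point from camera to tool coordinates, whose origin is the TCP and whose axes are the flange's). Camera axes: x right, y down, z forward; pixel columns grow to the right and rows downward; lengths in mm; the calibration is good to about 2 mm. A picture is of the moment at which its call begins: read the wrist's pose just before it. There is no depth.
- manip.hand_in(): hands the job in, once; it reports no verdict.
The state is a dict: "clock": time; "joints": joint angles; "qvel": joint speeds; "effort": joint torques, N m; "ee_pos": TCP position; "tool_rot": TCP orientation; "force": force on the tool from outside, world axes, zero at the start; "moment": the same for the moment, N m; "opening": finger opening in mm.
Only numpy, scipy, OpenCV 4.12 (cv2) and the standard library are available. Lean on these libraries where they do the work, as an engineer would, in place of code of your own. Each camera call takes 0.05 s, during which the arm holds its last target.

## Task

Lay the steel nail clipper in the open drawer of the white enamel steriliser caddy and push the drawer fully shut. Then pull the caddy's spring-return slide out by its upright steel grip plate until its pointer lines up with the steel index mark on the gauge rail, and finish while still holding it there, because it springs back when let go. Do not shift the index mark, and leave the other things on the vanity where they are.

Things in the scene. Friction and masses are not known exactly. Their poses are not given: they have to be found in the camera images.
- caddy: Fixed white enamel metal steriliser caddy, a low case 200 mm deep (x), 300 wide (y) and 80 high with a 6 mm rim round its top and small carrying bows on its sides. Origin: centre of its underside on the vanity. Its front faces its own -x (roughly towards the robot). The drawer is in the +y part of the front, the spring slide in the -y part; an 8 mm high foot carrying the gauge rail stands out 165 mm before the front at the slide.
- drawer (a joint): Opening of the drawer in m: 0 = fully shut, 0.135 = fully open; it grows as the drawer comes out along the caddy's -x. It runs with light friction (about 1 N) and stays where it is left. It starts 0.115 to 0.13 open.
- drawer_in (a point): Centre of the drawer's inner floor (15 mm above the vanity), axes as the caddy. The drawer is an open white enamel tray, inside 145 mm (x) by 148 mm (y), walls 5 mm thick and 45 mm high above the floor. Moves with the drawer.
- drawer_front (a point): Middle of the outer face of the drawer's upright front panel (39 mm above the vanity); the panel is 172 mm wide, 6 mm thick and reaches from 6 to 72 mm above the vanity. A lip 70 mm wide and 6 mm thick stands out 9 mm from it in the middle, with its underside 66 mm above the vanity. Push the panel along the caddy's +x.
- clipper_c (a point): Centre (half-way up) of the loose steel nail clipper, a slim steel bar 88 mm long (its own x), 16 mm wide (y), 16 mm high, about 70 g, lying flat on the vanity; its yaw varies.
- slide: Spring-return slide: a flat steel draw bar coming out of the caddy's front with an upright steel grip plate at its end. Origin: on the vanity's level straight below the middle of the plate; axes as the caddy. It draws out along the caddy's -x by at most 95 mm; the spring pulls back with about 3 N when in and 90 N/m more, so about 7 to 10 N at the mark. Starts fully in, the plate's middle 50 mm before the caddy's front face.
- grip (a point): Point at which to take the grip plate, 75 mm above the vanity, in the middle of the plate. The plate is 14 mm thick along the pull (caddy x), 34 mm wide (caddy y) and stands from 30 to 96 mm above the vanity; both its broad faces and both its edges are free.
- pointer (a point): Tip of the thin dark pointer (3 mm wide) that stands out sideways, to the caddy's -y, from the foot of the grip plate, 27.5 mm above the vanity. Moves with the slide; axes as the caddy.
- mark (a point): The mark: thin upright dark steel fin (3 mm thick) on a small steel index clip on the gauge rail, at the pointer's height and beside its path, top 37 mm above the vanity; axes as the caddy. It stands 45 to 75 mm out from the slide's starting point and differs each time. The pointer lines up when pointer and mark have the same caddy x. The clip grips the rail tightly and must stay where it is.
- dish: Bystander: grey ceramic soap dish 75 x 110 x 22 mm, origin under its centre.
- soap: Bystander: soap bar 46 x 72 x 22 mm in the dish, origin under its centre.
- pick: Bystander: flat wooden hair pick about 155 mm long, 8 mm thick, lying on the caddy's top towards the back, origin under its middle.
- cup: Bystander: clear plastic cup 72 mm across, 95 high, origin under its centre.
- jar: Bystander: glass jar with steel cap, 80 mm across, 85 high, origin under its centre.

How it is judged:
By the outcome, as a careful person would: the job done as asked, in the order asked, and still so for the second after the job is handed in, while the arm keeps its last pose, push and grip.
It also fails if it takes over 70 s, if anything falls off the work surface, if the arm or the gripper's body presses on something with over 40 N, if the wrist force passes 120 N, or if a joint passes its speed limit or range.

## Working session

There is one attempt and no reset: what is moved stays moved. The work goes in short steps, Python scripts to look and compute and a shell command to move; the robot and the scene stay as the last step left them, time stands still between calls to the robot, and variables do not carry over. Pictures are saved under pics/ and viewed, and the job is handed in when it is done.

```bash
ls; mkdir -p pics
cat > h.py <<'E'
import numpy as np, cv2, json
from scipy.spatial.transform import Rotation as R
from rig import manip
E
python3 - <<'E'
from h import *
s=manip.state()
print(s)
for n in ("scene","top","wrist"):
    c=manip.read_camera(n)
    cv2.imwrite(f"pics/{n}0.png",c["pixels"])
    print(n,[ (k,np.round(v,4).tolist()) for k,v in c.items() if k!="pixels"])
E
```

```text
pics
{'clock': 0.0, 'joints': array([-9.38905502e-01,  3.59392488e-01,  1.10548233e-02, -3.64750120e-04,
       -1.22410677e+00, -2.88093136e-01]), 'qvel': array([-1.26528979e-03, -3.35133189e-04, -4.02875102e-04, -6.34148551e-05,
        1.71861317e-03, -8.47747624e-04]), 'effort': array([-5.74120695e-04, -5.83327460e+01,  2.93417537e+01,  6.93635345e+00,
       -5.97882463e-03, -3.28583872e-05]), 'ee_pos': array([ 227.32714911, -635.04829038,  230.35567714]), 'tool_rot': array([ 5.37115477e-01, -3.09490527e+00, -2.55855074e-03]), 'force': array([-0.34664961,  0.49592749,  0.11085527]), 'moment': array([0.05026417, 0.02610644, 0.00523673]), 'opening': 85.4017447332862}
scene [('mtx', [[544.0818, 0.0, 285.6224], [0.0, 544.0818, 208.3122], [0.0, 0.0, 1.0]]), ('k1', 0.0626), ('camera_from_world', [[0.4935, 0.8697, -0.0132, -245.0288], [0.6965, -0.4042, -0.5929, -407.8725], [-0.521, 0.2834, -0.8051, 1802.5054], [0.0, 0.0, 0.0, 1.0]])]
top [('mtx', [[511.3133, 0.0, 276.8604], [0.0, 511.3133, 207.1491], [0.0, 0.0, 1.0]]), ('k1', 0.028), ('camera_from_world', [[-0.0083, -0.9999, -0.0063, -46.8451], [-0.9972, 0.0088, -0.0748, 628.1484], [0.0749, 0.0056, -0.9972, 1310.6545], [0.0, 0.0, 0.0, 1.0]])]
wrist [('mtx', [[296.4639, 0.0, 284.2817], [0.0, 296.4639, 204.2349], [0.0, 0.0, 1.0]]), ('k1', 0.0152), ('mount', [[0.0006, -0.9604, -0.2786, 71.1059], [1.0, 0.0007, -0.0003, 0.7114], [0.0005, -0.2786, 0.9604, -142.4766], [0.0, 0.0, 0.0, 1.0]])]
```

View pics/scene0.png

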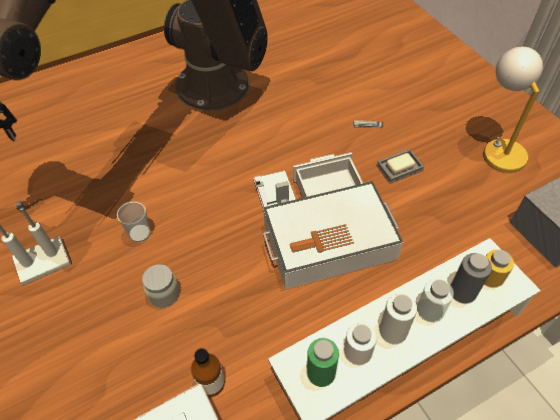

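View pics/top0.png

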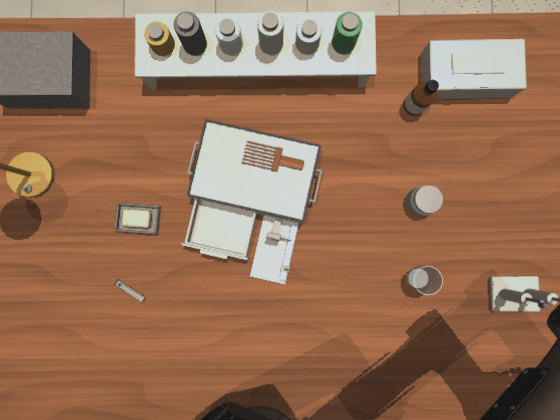

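View pics/wrist0.png

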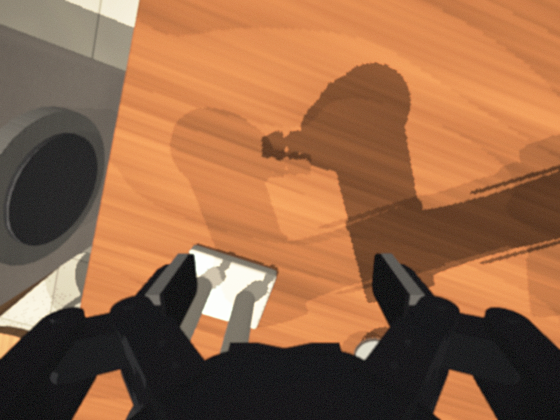

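The top view shows the clipper at about (130,291), the caddy around (255,170), the open drawer around (221,230), the slide plate around (275,232) and the mark around (285,266). I'll enlarge it and take measurements.

```bash
cat >> h.py <<'E'
def ray(c,uv):
    K=c["mtx"]; uv=np.atleast_2d(np.float64(uv))
    p=cv2.undistortPoints(uv.reshape(-1,1,2),K,np.array([c["k1"],0,0,0.])).reshape(-1,2)
    d=np.c_[p,np.ones(len(p))]
    T=c["camera_from_world"] if "camera_from_world" in c else None
    if T is None:
        s=c["st"]; M=np.eye(4); M[:3,:3]=R.from_rotvec(s["tool_rot"]).as_matrix(); M[:3,3]=s["ee_pos"]
        W=M@c["mount"]
    else: W=np.linalg.inv(T)
    return W[:3,3], d@W[:3,:3].T
def plane(c,uv,z):
    o,d=ray(c,uv); return o+d*((z-o[2])/d[:,2:3])
def proj(c,P):
    P=np.atleast_2d(np.float64(P))
    if "camera_from_world" in c: T=c["camera_from_world"]
    else:
        s=c["st"]; M=np.eye(4); M[:3,:3]=R.from_rotvec(s["tool_rot"]).as_matrix(); M[:3,3]=s["ee_pos"]
        T=np.linalg.inv(M@c["mount"])
    q=P@T[:3,:3].T+T[:3,3]
    return cv2.projectPoints(q,np.zeros(3),np.zeros(3),c["mtx"],np.array([c["k1"],0,0,0.]))[0].reshape(-1,2)
def cam(n):
    s=manip.state(); c=dict(manip.read_camera(n)); c["st"]=s; return c
def tri(c1,uv1,c2,uv2):
    A=[];b=[]
    for c,uv in((c1,uv1),(c2,uv2)):
        o,d=ray(c,uv); d=d[0]/np.linalg.norm(d[0]); P=np.eye(3)-np.outer(d,d); A.append(P); b.append(P@o)
    return np.linalg.lstsq(np.vstack(A),np.hstack(b),rcond=None)[0]
E
python3 - <<'E'
from h import *
t=cv2.imread("pics/top0.png"); s=cv2.imread("pics/scene0.png")
cv2.imwrite("pics/t1.png",cv2.resize(t[110:310,105:335],None,fx=3.4,fy=3,interpolation=cv2.INTER_CUBIC))
cv2.imwrite("pics/s1.png",cv2.resize(s[110:290,240:430],None,fx=4,fy=3.3,interpolation=cv2.INTER_CUBIC))
E
```

```text
(no output)
```

View pics/t1.png

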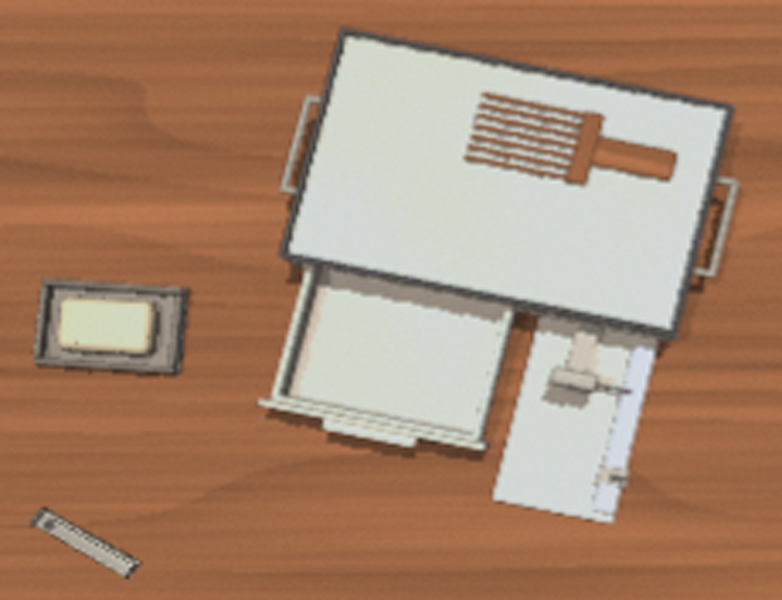

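View pics/s1.png

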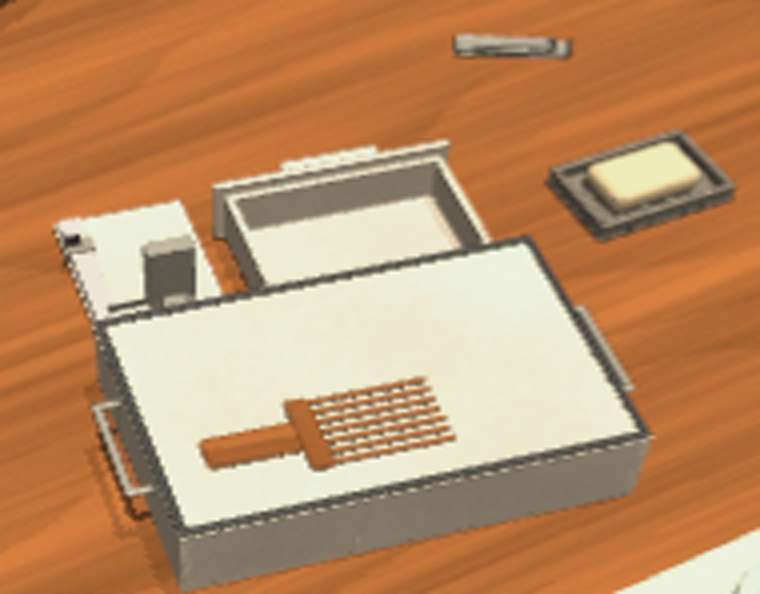

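Run:
```python
from h import *
c=cam("top")
f=lambda L:[(x/3.4+105-.35,y/3+110-.33) for x,y in L]
for z in (80,86):
    P=plane(c,f([(342,29),(733,105),(673,336),(283,258)]),z)
    print(z,P.round(1).tolist(),[np.linalg.norm(P[i]-P[(i+1)%4]).round(1) for i in range(4)],P.mean(0).round(1))
    e=(P[0]+P[3]-P[1]-P[2])[:2]; print('yaw',np.arctan2(*( -e[0],e[1])))
    e=(P[0]+P[1]-P[2]-P[3])[:2]; print('yaw',np.arctan2(e[1],e[0]))
g=c["pixels"]
# clipper: low saturation against wood
roi=g[275:307,108:152]; hsv=cv2.cvtColor(roi,cv2.COLOR_BGR2HSV)
m=(hsv[...,1]<90).astype(np.uint8); print(m.sum())
n,l,st,ce=cv2.connectedComponentsWithStats(m); i=1+st[1:,4].argmax(); print(st[i])
pts=np.argwhere(l==i)[:,::-1]+[108,275]
W=plane(c,pts,14)[:,:2].astype(np.float32); r=cv2.minAreaRect(W); print(r, cv2.boxPoints(r))
d=W-W.mean(0);print(W.mean(0), np.linalg.svd(d,full_matrices=0)[2][0])
# scene
s=cam("scene"); g=s["pixels"]; roi=g[112:135,345:392]; hsv=cv2.cvtColor(roi,cv2.COLOR_BGR2HSV)
m=(hsv[...,1]<90).astype(np.uint8);n,l,st,ce=cv2.connectedComponentsWithStats(m); i=1+st[1:,4].argmax(); print(st[i])
pts=np.argwhere(l==i)[:,::-1]+[345,112]
W=plane(s,pts,10)[:,:2].astype(np.float32); print('scene',cv2.minAreaRect(W),W.mean(0))
# drawer panel top corners z 72, mark fin top z37, plate top z96
print('panel',plane(c,f([(260,403),(484,448)]),72).round(1))
print('plate top',plane(c,f([(553,381),(599,382),(576,374)]),96).round(1))
print('pointer tip',plane(c,f([(630,391)]),27.5).round(1),'mark',plane(c,f([(612,476),(597,473),(629,479)]),37).round(1))
```

```text
80 [[847.8, 126.7, 80.0], [780.3, -163.1, 80.0], [586.6, -116.4, 80.0], [654.2, 169.9, 80.0]] [np.float64(297.6), np.float64(199.2), np.float64(294.1), np.float64(198.3)] [717.2   4.3  80. ]
yaw -0.2304054850513546
yaw -0.2281055572370304
86 [[846.3, 125.9, 86.0], [779.1, -162.6, 86.0], [586.3, -116.1, 86.0], [653.7, 168.8, 86.0]] [np.float64(296.2), np.float64(198.3), np.float64(292.7), np.float64(197.4)] [716.3   4.   86. ]
yaw -0.23040548505135475
yaw -0.22810555723703038
225
[  6   5  32  22 225]
((415.5097351074219, 331.4385986328125), (89.19417572021484, 16.92605209350586), 57.333656311035156) [[384.3142  298.46338]
 [398.56305 289.32764]
 [446.70526 364.41382]
 [432.45642 373.54956]]
[415.13174 331.06226] [-0.5348215  -0.84496504]
[  9   8  28   7 155]
scene ((413.2130432128906, 335.9891052246094), (82.84646606445312, 25.78827667236328), 59.44632339477539) [414.415  332.4439]
panel [[533.8 187.6  72. ]
 [495.   23.1  72. ]]
plate top [[549.8 -28.5  96. ]
 [548.7 -61.8  96. ]
 [555.4 -45.2  96. ]]
pointer tip [[541.9 -85.4  27.5]] mark [[469.6 -70.9  37. ]
 [472.2 -59.7  37. ]
 [466.9 -83.7  37. ]]
```

Caddy yaw is about -0.229 and its centre about (717, 4). The clipper is near (415,331), with its long axis at 57.7°. I'll turn the tool, then travel round the base, stopping over the slide to look.

```bash
cat >> h.py <<'E'
def to(target,yaw_y=None):
    """print tool-frame shift to world target and z-turn needed so tool y points at yaw_y (deg)"""
    s=manip.state(); M=R.from_rotvec(s["tool_rot"]); d=M.inv().apply(np.array(target,float)-s["ee_pos"])
    y=M.apply([0,1,0]); cur=np.degrees(np.arctan2(y[1],y[0])); z=M.apply([0,0,1])
    print("t",round(s["clock"],2),"pos",s["ee_pos"].round(1),"tool shift",d.round(1),"yaw y",round(cur,2),"z",z.round(4),"F",s["force"].round(1),"op",round(s["opening"],1))
    if yaw_y is not None:
        e=(yaw_y-cur+90)%180-90; print("turn tool z",round(-np.radians(e),3), "tilt fix rotvec",M.inv().apply(np.cross(z,[0,0,-1])).round(4))
    return d
E
python3 -m pendant '[[0,0,0,0,0,-0.11,1],[0,0,0,0,0,-0.11,1],[0,0,0,0,0,-0.11,1],[0,0,0,0,0,-0.11,1],[0,0,0,0,0,-0.11,1],[0,0,0,0,0,-0.11,1]]' && python3 -c "
from h import *
to([560,-300,235],147.7)"
```

```text
clock: 0.75
ee_pos: [227.5, -635.4, 231.1]
tool_rot: [-1.519, 2.75, 0.001]
force: [0.2, 0.2, -0.5]
opening: 85.3
t 0.75 pos [ 227.5 -635.4  231.1] tool shift [-461.  -102.9   -3.8] yaw y 147.82 z [-1.e-04  3.e-04 -1.e+00] F [ 0.2  0.2 -0.5] op 85.3
turn tool z 0.002 tilt fix rotvec [0.0003 0.0002 0.    ]
```

```bash
python3 -m pendant '[[-38.4,-8.6,-2,0,0,0,1],[-38.4,-8.6,-2,0,0,0,1],[-38.4,-8.6,-2,0,0,0,1],[-38.4,-8.6,-2,0,0,0,1],[-38.4,-8.6,-2,0,0,0,1],[-38.4,-8.6,-2,0,0,0,1],[-38.4,-8.6,-2,0,0,0,1],[-38.4,-8.6,-2,0,0,0,1]]'; python3 -m pendant '[[-38.4,-8.6,0,0,0,0,1],[-38.4,-8.6,0,0,0,0,1],[-38.4,-8.6,0,0,0,0,1],[-38.4,-8.6,0,0,0,0,1]]' && python3 -c "
from h import *
to([500,-100,250],147.7)"
```

```text
clock: 1.42
ee_pos: [451.6, -411.7, 247.6]
tool_rot: [-1.511, 2.754, -0.0]
force: [0.5, -0.4, -0.0]
opening: 85.4
clock: 1.75
ee_pos: [563.1, -300.5, 247.5]
tool_rot: [-1.511, 2.754, -0.0]
force: [0.5, -0.6, -0.1]
opening: 85.1
t 1.75 pos [ 563.1 -300.5  247.5] tool shift [-135.3  160.9   -2.5] yaw y 147.52 z [ 3.e-04 -1.e-04 -1.e+00] F [ 0.5 -0.6 -0.1] op 85.1
turn tool z -0.003 tilt fix rotvec [-0.0003  0.0001 -0.    ]
```

```bash
python3 -m pendant '[[-23,27,0,0,0,0,1],[-23,27,0,0,0,0,1],[-23,27,0,0,0,0,1],[-23,27,0,0,0,0,1],[-22,26,0,0,0,0,1],[-22,27,0,0,0,0,1],[0,0,0,0,0,0,1]]' && python3 -c "
from h import *
c=cam('wrist');cv2.imwrite('pics/w1.png',c['pixels']);print(c['st']['ee_pos'])
print(proj(c,[[553,-45,96],[470,-71,37],[542,-85,27.5]]))"
```

```text
clock: 2.33
ee_pos: [497.8, -97.1, 247.9]
tool_rot: [-1.515, 2.75, 0.001]
force: [0.0, 0.2, -1.0]
opening: 85.4
[497.78283471 -97.12239505 247.85652325]
[[266.32445476 255.91773108]
 [314.49212624 184.60045149]
 [259.48334442 203.4300819 ]]
```

View pics/w1.png

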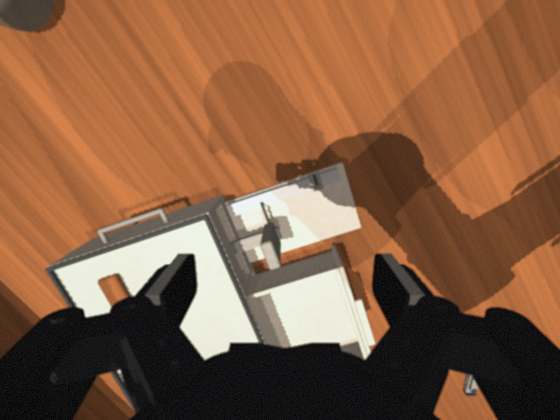

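The wrist view shows the pointer tip at about (263,204) and the mark clip at about (316,182), which agrees with the top view. I'll zoom in on these, then go on to the clipper.

```bash
python3 -c "
from h import *
g=cv2.imread('pics/w1.png')
cv2.imwrite('pics/w1z.png',cv2.resize(g[150:270,220:370],None,fx=5,fy=5,interpolation=cv2.INTER_CUBIC))
to([500,250,250],147.7)"
```

```text
t 2.38 pos [498.7 -98.7 247.9] tool shift [-295.6  185.    -1.8] yaw y 147.74 z [ 1.3e-03  6.0e-04 -1.0e+00] F [-0.2  0.3  1.2] op 85.3
turn tool z 0.001 tilt fix rotvec [-0.0007  0.0012 -0.    ]
```

View pics/w1z.png

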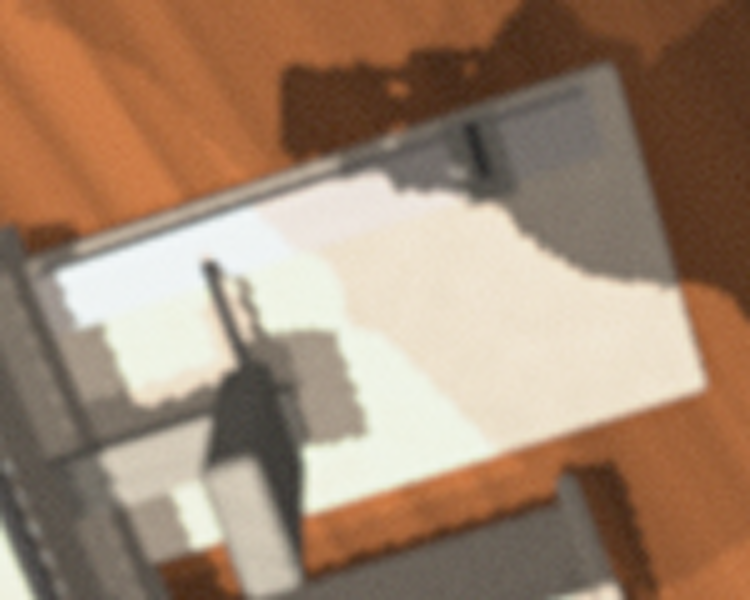

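```bash
python3 -m pendant '[[-32.9,20.5,0,0,0,0,1],[-32.9,20.5,0,0,0,0,1],[-32.9,20.5,0,0,0,0,1],[-32.9,20.5,0,0,0,0,1],[-32.9,20.5,0,0,0,0,1],[-32.9,20.5,0,0,0,0,1],[-32.9,20.5,0,0,0,0,1],[-32.9,20.5,0,0,0,0,1]]'; python3 -c "
from h import *
to([415.2,331.4,130],147.7)"
```

```text
clock: 3.05
ee_pos: [502.6, 210.4, 247.4]
tool_rot: [-1.51, 2.754, -0.0]
force: [0.6, -0.4, 0.0]
opening: 85.5
t 3.05 pos [502.6 210.4 247.4] tool shift [-55.  138.7 117.4] yaw y 147.48 z [ 3.e-04  0.e+00 -1.e+00] F [ 0.6 -0.4  0. ] op 85.5
turn tool z -0.004 tilt fix rotvec [-0.0002  0.0002 -0.    ]
```

```bash
python3 -m pendant '[[-7.9,19.8,16.8,0,0,0,1],[-7.9,19.8,16.8,0,0,0,1],[-7.9,19.8,16.8,0,0,0,1],[-7.9,19.8,16.8,0,0,0,1],[-7.9,19.8,16.8,0,0,0,1],[-7.9,19.8,16.8,0,0,0,1],[-7.6,19.9,16.6,0,0,0,1],[0,0,0,0,0,0,1]]'
python3 - <<'E'
from h import *
c=cam("wrist"); cv2.imwrite("pics/w2.png",c["pixels"])
to([415.2,331.4,4],147.7)
b=proj(c,[[384.3,298.5,14],[398.6,289.3,14],[446.7,364.4,14],[432.5,373.5,14],[415,331.4,14]]); print(b.round(0).tolist())
E
```

```text
clock: 3.72
ee_pos: [413.1, 330.4, 126.6]
tool_rot: [1.51, -2.75, 0.002]
force: [0.1, -0.4, -0.0]
opening: 85.3
t 3.77 pos [414.1 329.9 128. ] tool shift [ -2.3  -0.2 124. ] yaw y 147.59 z [-0.0019 -0.0029 -1.    ] F [-0.4 -0.3 -0. ] op 85.5
turn tool z -0.002 tilt fix rotvec [ 0.     -0.0035  0.    ]
[[292.0, 153.0], [272.0, 153.0], [273.0, 249.0], [291.0, 249.0], [282.0, 203.0]]
```

View pics/w2.png

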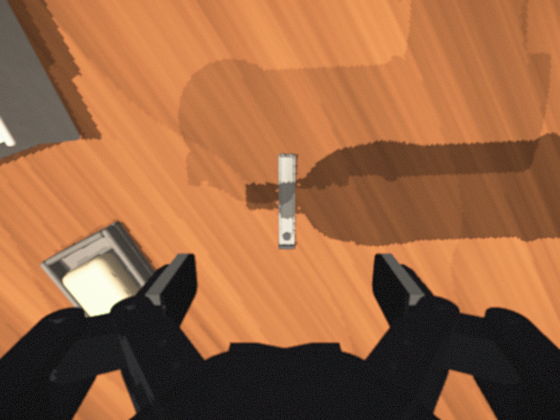

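The wrist view shows the clipper lying straight along the jaws' gap, centred at about (287,200). The soap dish is well clear on the left.

Run:
```python
from h import *
c=cam("wrist")
p=plane(c,[[287.5,155],[287,246],[287.3,200]],15);print(p.round(1),p[:2].mean(0).round(1)); v=p[0]-p[1]; print(np.degrees(np.arctan2(v[1],v[0])),np.linalg.norm(v))
to([*p[:2].mean(0)[:2],4],147.7)
```

```text
[[389.3 297.3  15. ]
 [434.7 368.6  15. ]
 [410.7 331.   15. ]] [412.  332.9  15. ]
-122.51994865676191 84.45594133140455
t 3.82 pos [414.9 329.9 129.1] tool shift [ -1.3   4.2 125.1] yaw y 147.57 z [-8.0e-04 -1.8e-03 -1.0e+00] F [ 0.2 -1.2  0.2] op 85.6
turn tool z -0.002 tilt fix rotvec [-0.0003 -0.0019  0.    ]
```

```bash
python3 -m pendant '[[0,1,25,0,0,0,0.2],[0,1,25,0,0,0,0.2],[0,1,25,0,0,0,0.2],[0,0,25,0,0,0,0.2],[0,0,15,0,0,0,0.2],[0,0,8,0,0,0,0.2],[0,0,0,0,0,0,0.2]]' 40; python3 -c "
from h import *
to([412.5,332.5,4],147.7)"
```

```text
clock: 4.4
ee_pos: [412.7, 330.4, 5.8]
tool_rot: [1.509, -2.753, 0.002]
force: [-0.2, -0.6, 0.9]
opening: 51.5
t 4.4 pos [412.7 330.4   5.8] tool shift [-1.6  1.3  1.8] yaw y 147.44 z [-0.0011 -0.0019 -1.    ] F [-0.2 -0.6  0.9] op 51.5
turn tool z -0.004 tilt fix rotvec [-0.0001 -0.0022  0.    ]
```

```bash
python3 -m pendant '[[-1.5,1,1,0,0,0,0.2],[0,0,0,0,0,0,-0.3],[0,0,0,0,0,0,-1],[0,0,0,0,0,0,-1],[0,0,0,0,0,0,-1],[0,0,0,0,0,0,-1],[0,0,0,0,0,0,-1],[0,0,0,0,0,0,-1]]' 40; python3 -m pendant '[[0,0,0,0,0,0,-1],[0,0,-10,0,0,0,-1],[0,0,-25,0,0,0,-1],[0,0,-30,0,0,0,-1],[0,0,-35,0,0,0,-1],[0,0,-35,0,0,0,-1],[0,0,-15,0,0,0,-1],[0,0,0,0,0,0,-1]]'
python3 - <<'E'
from h import *
c=cam("wrist"); cv2.imwrite("pics/w3.png",c["pixels"])
to([578,90,150],166.9)
E
```

```text
clock: 5.07
ee_pos: [412.8, 334.0, 7.1]
tool_rot: [-1.511, 2.752, 0.001]
force: [-0.7, -2.4, 6.2]
opening: 13.9
clock: 5.73
ee_pos: [413.7, 335.3, 161.3]
tool_rot: [-1.509, 2.747, 0.006]
force: [-0.4, 0.0, -0.6]
opening: 13.7
t 5.78 pos [412.8 334.3 158.9] tool shift [ 117.4 -270.6    8.2] yaw y 147.52 z [ 0.0026  0.0045 -1.    ] F [ 0.  -0.4 -1.5] op 13.6
turn tool z -0.338 tilt fix rotvec [ 0.0002  0.0052 -0.    ]
```

View pics/w3.png

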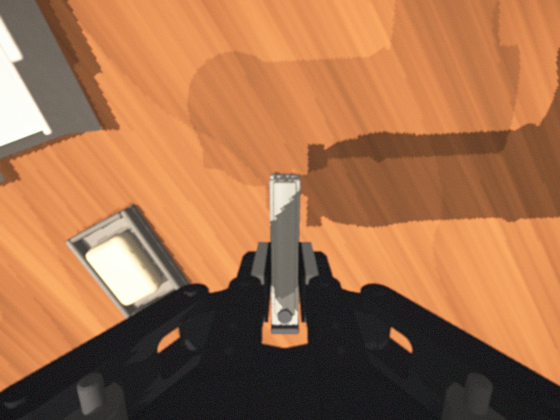

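The clipper is held between the pads, spanning rows 175–330. I'll work out how far off-centre the grasp is, then turn and carry it to the drawer.

```bash
python3 -m pendant '[[0,0,0,0,0,-0.113,-1],[0,0,0,0,0,-0.113,-1],[0,0,0,0,0,-0.112,-1],[0,0,0,0,0,0,-1]]'
python3 - <<'E'
from h import *
c=cam("wrist"); z=c["st"]["ee_pos"][2]
for dz in (0,8):
  p=plane(c,[[284,175],[285,332]],z+dz); print(R.from_rotvec(c["st"]["tool_rot"]).inv().apply(p-c["st"]["ee_pos"]).round(1))
to([575.6,93.4,155],166.9)
E
```

```text
clock: 6.12
ee_pos: [411.6, 332.6, 155.0]
tool_rot: [1.958, -2.454, 0.0]
force: [-0.4, -0.6, -1.8]
opening: 13.6
[[ 43.9   0.5   0.1]
 [-46.7   1.1  -0.1]]
[[ 45.4   0.5  -7.9]
 [-40.1   1.1  -8.1]]
t 6.17 pos [411.7 332.7 155.1] tool shift [ 1.954e+02 -2.143e+02  2.000e-01] yaw y 166.76 z [-0.0012 -0.0014 -1.    ] F [ 0.1  0.2 -1.2] op 13.9
turn tool z -0.002 tilt fix rotvec [ 0.0009 -0.0016  0.    ]
```

```bash
python3 -m pendant '[[24.4,-26.8,0,0,0,0,-1],[24.4,-26.8,0,0,0,0,-1],[24.4,-26.8,0,0,0,0,-1],[24.4,-26.8,0,0,0,0,-1],[24.4,-26.8,0,0,0,0,-1],[24.4,-26.8,0,0,0,0,-1],[24.4,-26.8,0,0,0,0,-1],[24.4,-26.8,0,0,0,0,-1]]';python3 -m pendant '[[0,0,0,0,0,0,-1],[0,0,0,0,0,0,-1]]'
python3 - <<'E'
from h import *
to([575.6,93.4,22],166.9)
c=cam("wrist"); cv2.imwrite("pics/w4.png",c["pixels"])
c=cam("top"); cv2.imwrite("pics/t4.png",cv2.resize(c["pixels"][110:310,105:335],None,fx=3,fy=3))
E
```

```text
clock: 6.83
ee_pos: [577.1, 92.9, 155.4]
tool_rot: [1.947, -2.464, -0.001]
force: [0.5, 0.8, -1.0]
opening: 13.8
clock: 7.0
ee_pos: [577.0, 92.6, 154.8]
tool_rot: [1.943, -2.467, -0.001]
force: [-0.0, 0.6, -0.1]
opening: 13.6
t 7.0 pos [577.   92.6 154.8] tool shift [ -0.6   1.3 132.8] yaw y 166.45 z [-1.8e-03 -7.0e-04 -1.0e+00] F [-0.   0.6 -0.1] op 13.6
turn tool z -0.008 tilt fix rotvec [ 0.0016 -0.0011  0.    ]
```

View pics/w4.png

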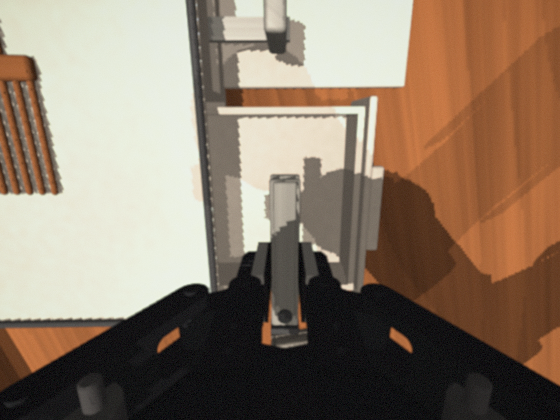

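View pics/t4.png

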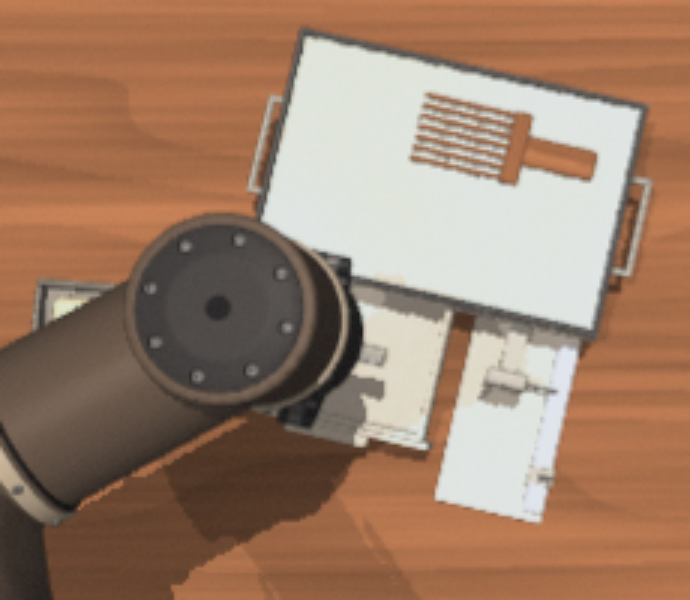

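The clipper is over the open tray at (285,250). The tray's -y wall is at row 110 and its front panel at column 365. I'll check clearances, then lower.

```bash
python3 - <<'E'
from h import *
c=cam("wrist"); M=R.from_rotvec(c["st"]["tool_rot"]).inv()
f=lambda uv,z:print(z,M.apply(plane(c,uv,z)-c["st"]["ee_pos"]).round(1)[:,:2].tolist())
f([[290,114],[350,200]],60); f([[372,120]],72); f([[203,120],[208,200]],86)
E
python3 -m pendant '[[0,1,25,0,0,0,-1],[0,0,30,0,0,0,-1],[0,0,30,0,0,0,-1],[0,0,25,0,0,0,-1],[0,0,12,0,0,0,-1],[0,0,0,0,0,0,-1]]'; python3 -c "
from h import *
to([575.6,93.4,22],166.9)"
```

```text
60 [[73.5, 5.0], [5.2, 55.3]]
72 [[69.1, 64.8]]
86 [[69.1, -55.1], [12.3, -55.8]]
clock: 7.65
ee_pos: [573.2, 95.2, 30.9]
tool_rot: [1.95, -2.456, -0.002]
force: [0.5, -0.6, 0.6]
opening: 13.6
t 7.65 pos [573.2  95.2  30.9] tool shift [ 1.2 -2.8  8.9] yaw y 166.9 z [-0.0052 -0.0022 -1.    ] F [ 0.5 -0.6  0.6] op 13.6
turn tool z 0.0 tilt fix rotvec [ 0.0045 -0.0033 -0.    ]
```

```bash
python3 -m pendant '[[0,0,3,0,0,0,-1],[0,0,3,0,0,0,-1],[0,0,0,0,0,0,-1]]'; python3 -m pendant '[[0,0,2,0,0,0,-1],[0,0,0,0,0,0,-1]]'
```

```text
clock: 7.9
ee_pos: [576.2, 95.6, 28.7]
tool_rot: [-1.953, 2.459, -0.0]
force: [0.0, -0.6, -1.4]
opening: 13.8
clock: 8.07
ee_pos: [576.1, 95.1, 26.5]
tool_rot: [-1.952, 2.46, -0.0]
force: [-0.7, 0.1, -1.4]
opening: 13.8
```

```bash
python3 -m pendant '[[0,0,2,0,0,0,-1],[0,0,0,0,0,0,-1]]';python3 -m pendant '[[0,0,2,0,0,0,-1],[0,0,0,0,0,0,-1]]';python3 -m pendant '[[0,0,1.5,0,0,0,-1],[0,0,0,0,0,0,-1]]'
```

```text
clock: 8.23
ee_pos: [575.8, 94.8, 24.0]
tool_rot: [-1.953, 2.461, -0.0]
force: [0.5, 0.4, -0.2]
opening: 13.9
clock: 8.4
ee_pos: [576.2, 94.8, 22.2]
tool_rot: [-1.953, 2.46, -0.001]
force: [1.1, -0.6, 1.1]
opening: 13.7
clock: 8.57
ee_pos: [577.2, 94.6, 22.1]
tool_rot: [-1.953, 2.458, -0.003]
force: [-1.2, -4.3, 12.1]
opening: 13.5
```

Contact at 12 N, so the clipper is on the drawer floor. I'll ease off, release and lift.

```bash
python3 -m pendant '[[0,0,-1,0,0,0,-1],[0,0,0,0,0,0,-0.6],[0,0,0,0,0,0,-0.3],[0,0,0,0,0,0,-0.3],[0,0,0,0,0,0,-0.3]]'; python3 -m pendant '[[0,0,-10,0,0,0,-0.3],[0,0,-25,0,0,0,-0.3],[0,0,-35,0,0,0,-0.3],[0,0,-35,0,0,0,-0.3],[0,0,-30,0,0,0,-0.3],[0,0,0,0,0,0,-0.3]]'
python3 - <<'E'
from h import *
to([450,120,170],166.9)
c=cam("wrist"); cv2.imwrite("pics/w5.png",c["pixels"])
E
```

```text
clock: 8.98
ee_pos: [575.6, 94.8, 21.1]
tool_rot: [1.953, -2.46, -0.0]
force: [-0.4, -0.0, 0.3]
opening: 29.6
clock: 9.48
ee_pos: [579.3, 95.9, 164.1]
tool_rot: [-1.948, 2.451, -0.006]
force: [1.1, 0.6, 0.9]
opening: 30.0
t 9.48 pos [579.3  95.9 164.1] tool shift [  5.7 131.3  -7.2] yaw y 166.96 z [ 0.0102  0.0033 -0.9999] F [1.1 0.6 0.9] op 30.0
turn tool z 0.001 tilt fix rotvec [-0.0092  0.0055 -0.    ]
```

View pics/w5.png

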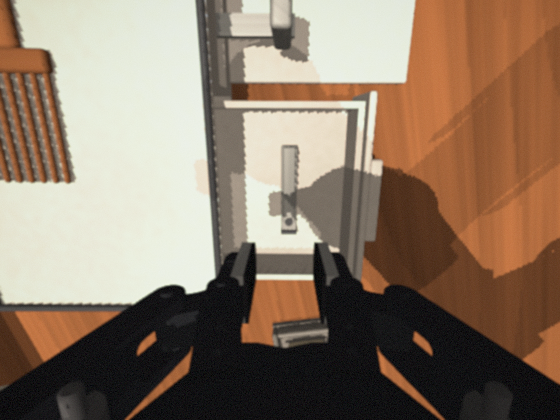

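The released clipper lies flat in the tray, at about (289,188). I'll shut the fingers and turn 90°, so the narrow side pushes, then move in front of the drawer.

```bash
python3 -m pendant '[[0,0,0,0,0,0.12,-1],[0,0,0,0,0,0.12,-1],[0,0,0,0,0,0.12,-1],[0,0,0,0,0,0.12,-1],[0,0,0,0,0,0.12,-1],[0,0,0,0,0,0.12,-1],[0,0,0,0,0,0.12,-1],[0,0,0,0,0,0.12,-1]]';python3 -m pendant '[[0,0,0,0,0,0.12,-1],[0,0,0,0,0,0.12,-1],[0,0,0,0,0,0.12,-1],[0,0,0,0,0,0.12,-1],[0,0,0,0,0,0.13,-1],[0,0,0,0,0,0,-1]]'
python3 - <<'E'
from h import *
to([476,115.6,60],76.9)
E
```

```text
clock: 10.2
ee_pos: [575.2, 94.6, 155.8]
tool_rot: [0.587, -3.085, 0.0]
force: [-0.2, -0.0, -0.0]
opening: -0.5
clock: 10.7
ee_pos: [575.3, 94.6, 155.9]
tool_rot: [-0.359, -3.12, 0.001]
force: [0.2, -0.0, 0.0]
opening: 0.0
t 10.7 pos [575.3  94.6 155.9] tool shift [101.3  -2.1  96. ] yaw y 76.87 z [-1.2e-03 -4.0e-04 -1.0e+00] F [ 0.2 -0.   0. ] op 0.0
turn tool z -0.0 tilt fix rotvec [-0.0007 -0.0011 -0.    ]
```

```bash
python3 -m pendant '[[34,-0.7,0,0,0,0,-1],[34,-0.7,0,0,0,0,-1],[34,-0.7,0,0,0,0,-1],[0,0,32,0,0,0,-1],[0,0,32,0,0,0,-1],[0,0,30,0,0,0,-1],[0,0,0,0,0,0,-1],[0,0,0,0,0,0,-1]]'
python3 - <<'E'
from h import *
to([476,115.6,60],76.9)
c=cam("wrist"); cv2.imwrite("pics/w6.png",c["pixels"])
E
```

```text
clock: 11.37
ee_pos: [474.9, 114.6, 61.6]
tool_rot: [-0.345, -3.12, 0.005]
force: [0.6, -1.0, -0.0]
opening: -0.2
t 11.37 pos [474.9 114.6  61.6] tool shift [-0.9  1.2  1.6] yaw y 77.39 z [-0.0033 -0.0026 -1.    ] F [ 0.6 -1.  -0. ] op -0.2
turn tool z 0.009 tilt fix rotvec [-0.0032 -0.0026 -0.    ]
```

View pics/w6.png

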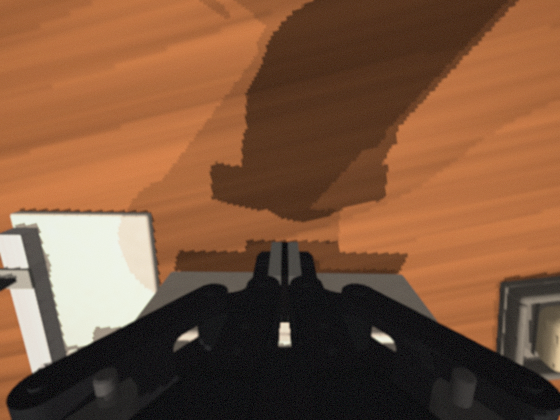

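```bash
python3 -m pendant '[[-10,0,0,0,0,0,-1],[-8,0,0,0,0,0,-1],[-6,0,0,0,0,0,-1],[-6,0,0,0,0,0,-1],[-6,0,0,0,0,0,-1],[-6,0,0,0,0,0,-1],[-8,0,0,0,0,0,-1],[-8,0,0,0,0,0,-1]]' ; python3 -m pendant '[[-8,0,0,0,0,0,-1],[-8,0,0,0,0,0,-1],[-8,0,0,0,0,0,-1],[-8,0,0,0,0,0,-1],[-8,0,0,0,0,0,-1],[-8,0,0,0,0,0,-1],[-7,0,0,0,0,0,-1],[-6,0,0,0,0,0,-1]]'
python3 - <<'E'
from h import *
to([476,115.6,60],76.9)
c=cam("top"); cv2.imwrite("pics/t6.png",cv2.resize(c["pixels"][110:310,105:335],None,fx=3,fy=3))
E
```

```text
clock: 12.08
ee_pos: [533.0, 102.2, 62.4]
tool_rot: [-0.35, -3.122, 0.0]
force: [-0.6, -0.3, 1.3]
opening: -0.0
clock: 12.75
ee_pos: [592.6, 88.7, 62.3]
tool_rot: [-0.35, -3.122, 0.0]
force: [-1.3, -0.4, -0.7]
opening: -0.3
t 12.75 pos [592.6  88.7  62.3] tool shift [119.7   0.4   2.3] yaw y 77.2 z [-2.e-04 -1.e-04 -1.e+00] F [-1.3 -0.4 -0.7] op -0.3
turn tool z 0.005 tilt fix rotvec [-0.0002 -0.0001  0.    ]
```

View pics/t6.png

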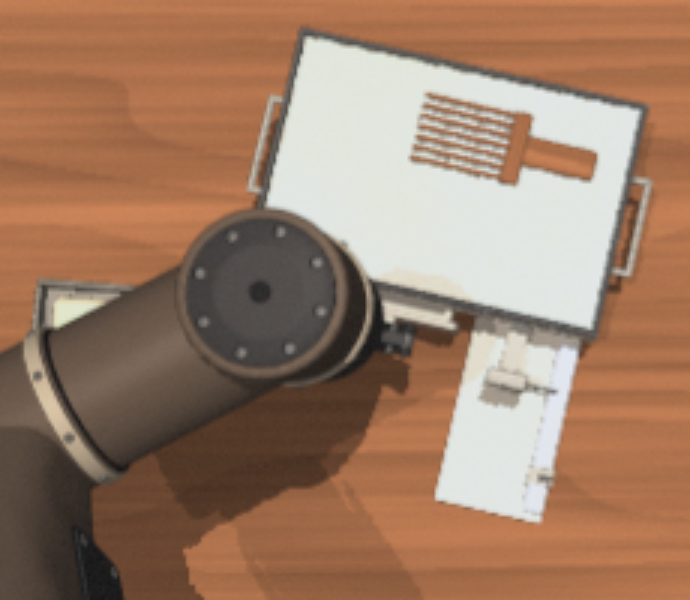

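Top view: the drawer is nearly shut, with its front at about (420,315) close to the caddy face. I'll keep pushing gently until the force rises.

```bash
python3 -m pendant '[[-4,0,0,0,0,0,-1],[-4,0,0,0,0,0,-1],[-3,0,0,0,0,0,-1],[0,0,0,0,0,0,-1]]'; python3 -m pendant '[[-3,0,0,0,0,0,-1],[-3,0,0,0,0,0,-1],[0,0,0,0,0,0,-1]]'
```

```text
clock: 13.13
ee_pos: [603.4, 86.7, 62.5]
tool_rot: [0.35, 3.121, 0.0]
force: [0.7, -1.0, 0.2]
opening: 0.1
clock: 13.38
ee_pos: [608.5, 85.3, 62.4]
tool_rot: [-0.35, -3.121, 0.0]
force: [-2.4, 0.8, 1.3]
opening: 0.3
```

```bash
python3 -m pendant '[[-2,0,0,0,0,0,-1],[-2,0,0,0,0,0,-1],[0,0,0,0,0,0,-1]]'
```

```text
clock: 13.63
ee_pos: [608.7, 85.0, 62.2]
tool_rot: [-0.35, -3.116, 0.001]
force: [-18.3, 8.7, 11.6]
opening: -0.3
```

```bash
python3 -m pendant '[[2,0,0,0,0,0,-1],[8,0,0,0,0,0,-1],[20,0,0,0,0,0,-1],[30,0,-10,0,0,0,-1],[30,0,-30,0,0,0,-1],[20,0,-35,0,0,0,-1],[0,0,-35,0,0,0,-1],[0,0,0,0,0,0,-1]]'
python3 - <<'E'
from h import *
to([476,115.6,60],76.9)
c=cam("wrist"); cv2.imwrite("pics/w7.png",c["pixels"])
c=cam("top"); cv2.imwrite("pics/t7.png",cv2.resize(c["pixels"][110:310,105:335],None,fx=3,fy=3))
E
```

```text
clock: 14.3
ee_pos: [508.5, 110.3, 179.5]
tool_rot: [0.344, 3.112, 0.009]
force: [1.4, 0.4, 1.3]
opening: -0.1
t 14.3 pos [508.5 110.3 179.5] tool shift [ 34.1  -2.8 119.2] yaw y 77.38 z [ 0.0116  0.0046 -0.9999] F [1.4 0.4 1.3] op -0.1
turn tool z 0.008 tilt fix rotvec [ 0.007   0.0103 -0.    ]
```

View pics/t7.png

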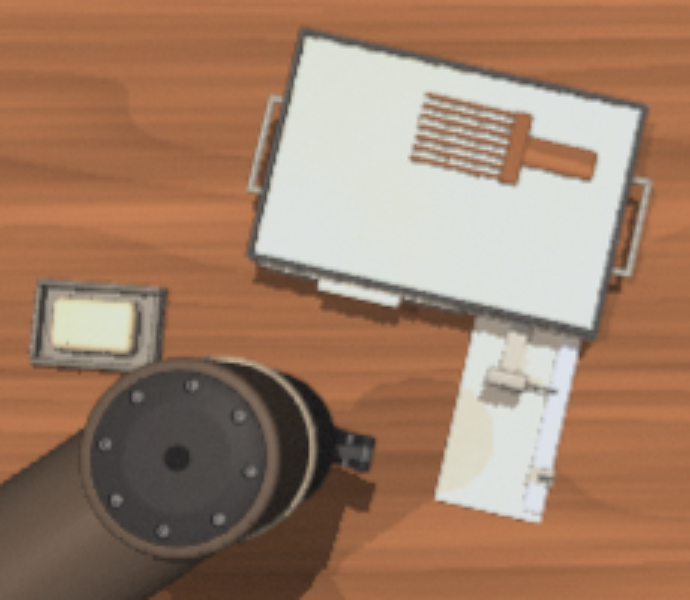

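View pics/w7.png

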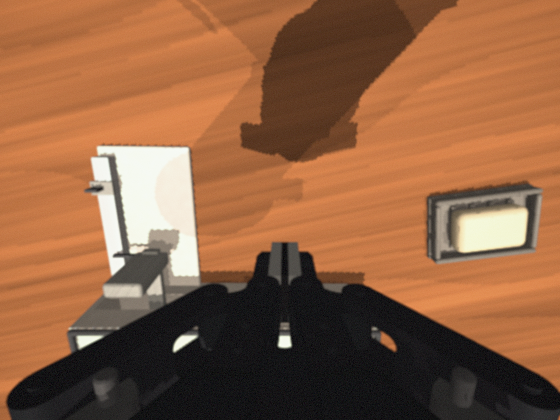

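The drawer is shut: only the lip shows, at (360,292). The bystanders haven't moved. Next I turn back so the jaws lie along the caddy's x, and go over the grip plate.

```bash
python3 -m pendant '[[0,0,0,0,0,-0.12,0],[0,0,0,0,0,-0.12,0],[0,0,0,0,0,-0.12,0],[0,0,0,0,0,-0.12,0],[0,0,0,0,0,-0.12,0],[0,0,0,0,0,-0.12,0],[0,0,0,0,0,-0.12,0],[0,0,0,0,0,-0.12,0]]';python3 -m pendant '[[0,0,0,0,0,-0.12,0],[0,0,0,0,0,-0.12,0],[0,0,0,0,0,-0.12,0],[0,0,0,0,0,-0.12,0],[0,0,0,0,0,-0.13,0],[0,0,0,0,0,0,0]]'
python3 - <<'E'
from h import *
to([551.6,-44.7,170],166.9)
E
```

```text
clock: 15.07
ee_pos: [505.4, 108.2, 170.6]
tool_rot: [1.139, -2.926, 0.001]
force: [0.1, -0.4, 0.5]
opening: 42.8
clock: 15.57
ee_pos: [505.4, 108.2, 170.7]
tool_rot: [1.959, -2.454, -0.0]
force: [-0.4, -0.4, 0.5]
opening: 42.9
t 15.57 pos [505.4 108.2 170.7] tool shift [138.8 -79.    0.8] yaw y 167.18 z [-1.3e-03 -9.0e-04 -1.0e+00] F [-0.4 -0.4  0.5] op 42.9
turn tool z 0.005 tilt fix rotvec [ 0.0011 -0.0012 -0.    ]
```

```bash
python3 -m pendant '[[27.8,-15.8,0,0,0,0.004,0],[27.8,-15.8,0,0,0,0,0],[27.8,-15.8,0,0,0,0,0],[27.8,-15.8,0,0,0,0,0],[27.8,-15.8,0,0,0,0,0],[0,0,0,0,0,0,0],[0,0,0,0,0,0,0]]'
python3 - <<'E'
from h import *
to([551.6,-44.7,56],166.9)
c=cam("wrist"); cv2.imwrite("pics/w8.png",c["pixels"])
print(proj(c,[[551.6,-44.7,96]]))
g=c["pixels"]; cv2.imwrite("pics/w8z.png",cv2.resize(g[100:280,200:430],None,fx=3.4,fy=3.3,interpolation=cv2.INTER_CUBIC))
E
```

```text
clock: 16.15
ee_pos: [550.4, -46.6, 170.7]
tool_rot: [1.938, -2.47, -0.001]
force: [0.7, -0.9, 0.4]
opening: 42.9
t 16.15 pos [550.4 -46.6 170.7] tool shift [ -2.2  -0.9 114.7] yaw y 166.23 z [-1.5e-03 -4.0e-04 -1.0e+00] F [ 0.7 -0.9  0.4] op 42.9
turn tool z -0.012 tilt fix rotvec [ 0.0014 -0.0008 -0.    ]
[[282.29899149 216.23438313]]
```

View pics/w8.png

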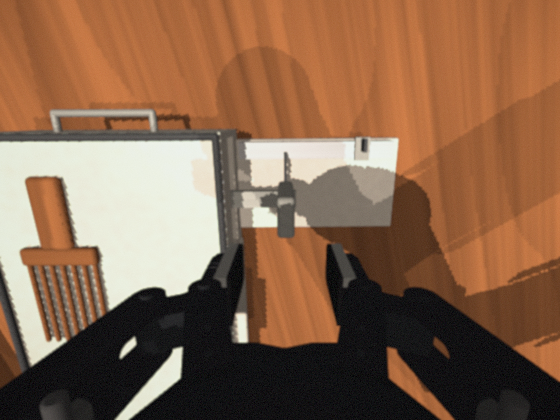

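View pics/w8z.png

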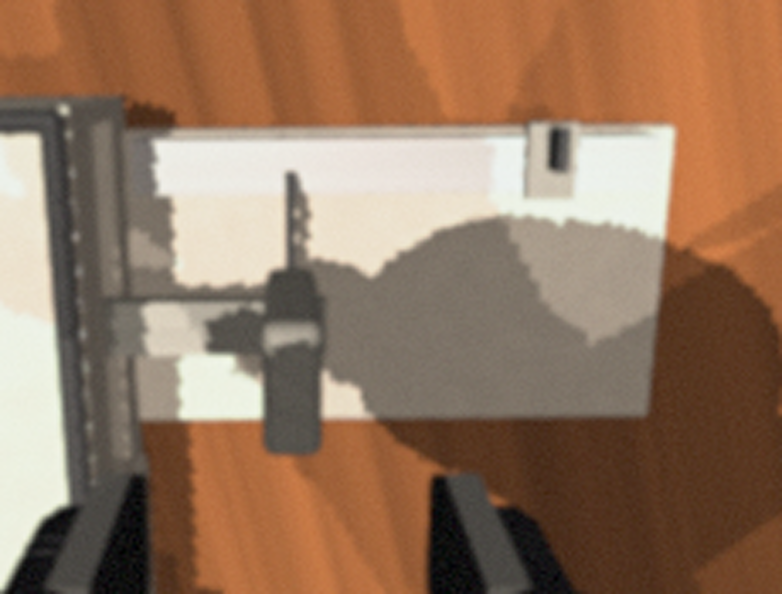

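Plate top centre is at about (286,219), nearly midway between the fingers. The pointer tip is at (286,153) and the mark at about (365,146). I'll descend over the plate.

```bash
python3 - <<'E'
from h import *
c=cam("wrist"); print(c["st"]["ee_pos"])
r=lambda x,y:[200+x/3.4-.35,100+y/3.3-.35]
cx=np.array([np.cos(.229),-np.sin(.229)])
p=plane(c,[r(291,178)],27.5)[0]; m=plane(c,[r(562,146)],37)[0]; q=plane(c,[r(292,392)],96)[0]
print(p.round(1),m.round(1),q.round(1),"travel",(p-m)[:2]@cx)
E
python3 -m pendant '[[-1,1.5,20,0,0,-0.006,0],[-1,0,30,0,0,-0.004,0],[-1,0,30,0,0,0,0],[-1,0,20,0,0,0,0],[0,0,12,0,0,0,0],[0,0,0,0,0,0,0]]'
python3 - <<'E'
from h import *
to([551.6,-44.7,56],166.9)
c=cam("wrist"); cv2.imwrite("pics/w9.png",c["pixels"])
E
```

```text
[550.22766863 -45.64073349 170.90873349]
[539.6 -82.2  27.5] [466.4 -74.6  37. ] [549.5 -41.3  96. ] travel 72.99825516645639
clock: 16.75
ee_pos: [547.8, -39.7, 57.0]
tool_rot: [1.957, -2.451, -0.004]
force: [0.5, 0.2, 0.5]
opening: 42.5
t 16.75 pos [547.8 -39.7  57. ] tool shift [ 4.  -4.8  1. ] yaw y 167.21 z [-5.e-03 -9.e-04 -1.e+00] F [0.5 0.2 0.5] op 42.5
turn tool z 0.005 tilt fix rotvec [ 0.0047 -0.002  -0.    ]
```

View pics/w9.png

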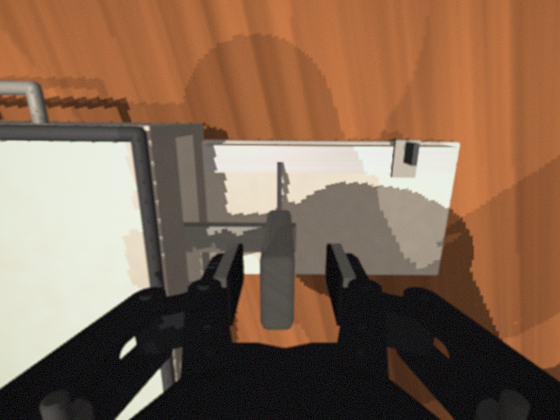

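The plate (column 277) is between the open fingers, about 3 mm off their mid-line. I'll centre on it and grip.

```bash
python3 -m pendant '[[1,-3,0,0.004,-0.002,0.003,0],[0,0,0,0,0,0,0],[0,0,0,0,0,0,-0.4],[0,0,0,0,0,0,-0.6],[0,0,0,0,0,0,-0.8],[0,0,0,0,0,0,-1],[0,0,0,0,0,0,-1],[0,0,0,0,0,0,-1]]' 60 ; python3 -m pendant '[[0,0,0,0,0,0,-1],[0,0,0,0,0,0,-1]]';python3 - <<'E'
from h import *
to([551.6,-44.7,56],166.9)
c=cam("wrist"); cv2.imwrite("pics/w10.png",c["pixels"])
E
```

```text
clock: 17.47
ee_pos: [550.9, -41.9, 60.6]
tool_rot: [-1.954, 2.457, 0.0]
force: [-8.9, 4.9, 10.6]
opening: 12.9
clock: 17.63
ee_pos: [550.9, -41.9, 60.6]
tool_rot: [-1.954, 2.457, 0.0]
force: [-10.0, 6.5, 9.7]
opening: 13.4
t 17.63 pos [550.9 -41.9  60.6] tool shift [ 2.6 -1.3  4.6] yaw y 166.99 z [ 0.0021  0.0017 -1.    ] F [-10.    6.5   9.7] op 13.4
turn tool z 0.002 tilt fix rotvec [-0.0017  0.0022 -0.    ]
```

View pics/w10.png

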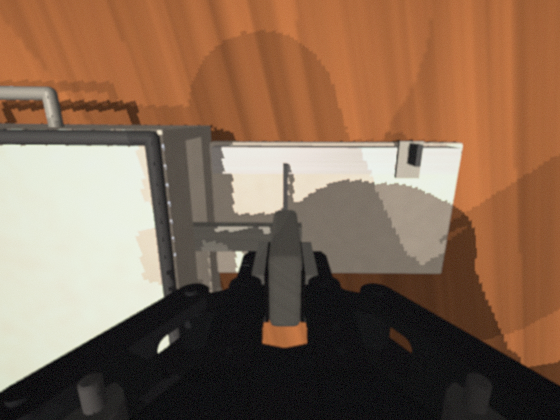

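The plate is gripped. I'll relieve the vertical load and pull most of the way out, then measure.

```bash
python3 -m pendant '[[0,0,-3,0,0,0,-1],[0,3,0,0,0,0,-1],[0,7,0,0,0,0,-1],[0,10,0,0,0,0,-1],[0,10,0,0,0,0,-1],[0,10,0,0,0,0,-1],[0,8,0,0,0,0,-1],[0,4,0,0,0,0,-1]]' 60; python3 -m pendant '[[0,4,0,0,0,0,-1],[0,4,0,0,0,0,-1],[0,0,0,0,0,0,-1]]';python3 - <<'E'
from h import *
to([551.6,-44.7,56],166.9)
c=cam("wrist"); cv2.imwrite("pics/w11.png",c["pixels"])
E
```

```text
clock: 18.35
ee_pos: [500.7, -30.1, 60.8]
tool_rot: [-1.952, 2.456, -0.0]
force: [8.6, 1.6, -29.7]
opening: 13.4
clock: 18.6
ee_pos: [493.2, -28.3, 60.8]
tool_rot: [-1.952, 2.456, -0.001]
force: [8.9, 1.5, -29.5]
opening: 12.9
t 18.6 pos [493.2 -28.3  60.8] tool shift [  2.8 -60.6   5. ] yaw y 166.96 z [ 0.0034  0.0022 -1.    ] F [  8.9   1.5 -29.5] op 12.9
turn tool z 0.001 tilt fix rotvec [-0.0029  0.0029 -0.    ]
```

View pics/w11.png

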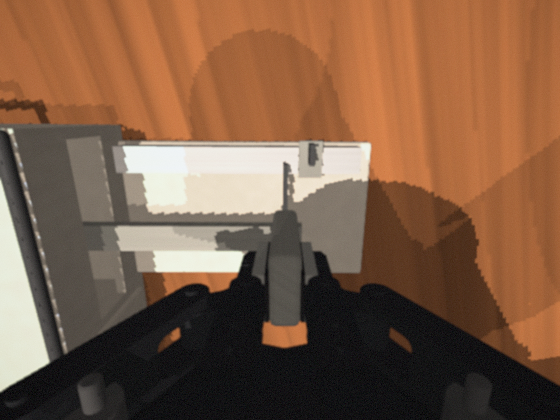

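```bash
python3 -m pendant '[[0,2,1.2,0,0,0,-1],[0,3,1,0,0,0,-1],[0,3,0,0,0,0,-1],[0,2,0,0,0,0,-1],[0,0,0,0,0,0,-1]]';python3 - <<'E'
from h import *
to([551.6,-44.7,56],166.9)
c=cam("wrist"); g=c["pixels"]; cv2.imwrite("pics/w12.png",cv2.resize(g[130:230,250:350],None,fx=6,fy=6,interpolation=cv2.INTER_CUBIC))
E
```

```text
clock: 19.07
ee_pos: [485.8, -26.5, 60.7]
tool_rot: [-1.952, 2.453, -0.005]
force: [8.7, -3.5, -12.5]
opening: 13.4
t 19.07 pos [485.8 -26.5  60.7] tool shift [  3.  -68.2   5.2] yaw y 167.02 z [ 0.0073  0.0016 -1.    ] F [  8.7  -3.5 -12.5] op 13.4
turn tool z 0.002 tilt fix rotvec [-0.0068  0.0032 -0.    ]
```

View pics/w12.png

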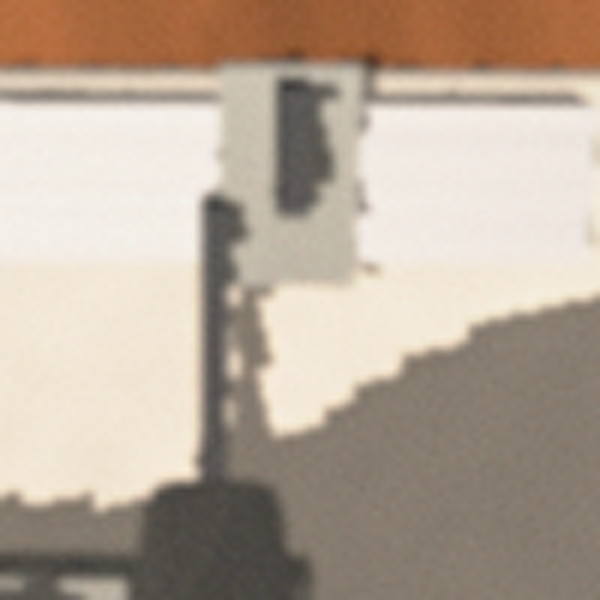

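The pointer tip is at zoom column 214 and the fin at about 277–303, so the pointer is still short of the mark. I'll calculate the remaining distance.

Run:
```python
from h import *
c=cam("wrist"); g=c["pixels"].astype(int).sum(2)
for r in (154,158,162,): print(r,g[r,292:310].tolist())
for r in (168,172,180,190,200): print(r,g[r,278:296].tolist())
cx=np.array([np.cos(.229),-np.sin(.229)])
r=lambda x,y:[250+x/6-.42,130+y/6-.42]
p=plane(c,[r(214,215)],28)[0]
for z in (33,37):
  m=plane(c,[r(290,150)],z)[0]; print((p-m)[:2]@cx)
```

```text
154 [572, 571, 556, 490, 353, 277, 274, 273, 263, 264, 256, 277, 373, 475, 549, 559, 563, 610]
158 [561, 563, 560, 488, 317, 246, 270, 275, 269, 268, 265, 263, 278, 380, 482, 548, 574, 589]
162 [560, 556, 554, 472, 328, 251, 263, 270, 266, 263, 307, 419, 510, 559, 557, 564, 560, 514]
168 [713, 714, 716, 716, 674, 492, 320, 266, 273, 271, 261, 267, 318, 434, 538, 560, 552, 549]
172 [709, 712, 707, 711, 672, 508, 332, 265, 268, 277, 375, 480, 546, 556, 555, 553, 546, 548]
180 [682, 684, 686, 688, 643, 501, 338, 265, 269, 292, 332, 354, 363, 358, 385, 509, 627, 674]
190 [680, 684, 685, 681, 647, 496, 336, 263, 272, 311, 383, 410, 387, 367, 362, 391, 465, 608]
200 [682, 685, 687, 683, 642, 486, 323, 256, 300, 434, 532, 518, 418, 367, 361, 379, 426, 580]
7.197089762958988
7.039915465485952
```

```bash
python3 -m pendant '[[0,2,0.7,0,0,0,-1],[0,2,0,0,0,0,-1],[0,1.5,0,0,0,0,-1],[0,0,0,0,0,0,-1],[0,0,0,0,0,0,-1]]';python3 - <<'E'
from h import *
to([551.6,-44.7,56],166.9)
c=cam("wrist"); g=c["pixels"]; cv2.imwrite("pics/w13.png",cv2.resize(g[130:230,250:350],None,fx=6,fy=6,interpolation=cv2.INTER_CUBIC))
g=g.astype(int).sum(2)
for r in (146,150,154,158,160,162,164,168,172,180,190): print(r,g[r,278:300].tolist())
E
```

```text
clock: 19.58
ee_pos: [481.3, -25.4, 60.7]
tool_rot: [-1.952, 2.452, -0.007]
force: [9.2, -5.0, -6.0]
opening: 13.3
t 19.58 pos [481.3 -25.4  60.7] tool shift [  3.1 -72.8   5.2] yaw y 167.05 z [ 0.0085  0.0013 -1.    ] F [ 9.2 -5.  -6. ] op 13.3
turn tool z 0.003 tilt fix rotvec [-0.008   0.0032 -0.    ]
146 [509, 563, 583, 580, 586, 576, 580, 586, 578, 534, 436, 325, 277, 286, 271, 267, 284, 328, 408, 439, 493, 546]
150 [690, 631, 583, 576, 581, 575, 579, 578, 575, 510, 382, 291, 272, 279, 284, 283, 275, 327, 439, 542, 573, 578]
154 [688, 611, 575, 586, 575, 579, 590, 584, 570, 511, 372, 282, 271, 275, 285, 295, 276, 276, 321, 434, 539, 572]
158 [686, 623, 574, 570, 570, 574, 565, 575, 570, 501, 377, 292, 268, 271, 269, 271, 270, 263, 263, 337, 442, 540]
160 [681, 621, 571, 566, 584, 573, 566, 572, 566, 509, 393, 290, 275, 274, 272, 275, 270, 334, 394, 459, 518, 559]
162 [687, 622, 570, 557, 565, 523, 494, 479, 469, 429, 344, 278, 258, 272, 263, 271, 306, 422, 526, 561, 559, 566]
164 [685, 612, 561, 565, 534, 447, 309, 232, 223, 233, 253, 278, 293, 284, 305, 354, 442, 523, 555, 557, 568, 558]
168 [688, 619, 566, 562, 531, 435, 326, 279, 273, 266, 269, 300, 400, 521, 563, 564, 558, 562, 566, 558, 559, 561]
172 [681, 613, 556, 551, 518, 409, 305, 261, 262, 290, 395, 491, 520, 540, 550, 559, 557, 552, 550, 552, 556, 558]
180 [694, 690, 696, 692, 655, 507, 330, 266, 282, 393, 536, 570, 464, 377, 438, 515, 554, 624, 673, 693, 692, 695]
190 [683, 689, 694, 693, 652, 501, 337, 263, 279, 364, 439, 421, 380, 374, 362, 393, 502, 636, 689, 702, 692, 693]
```

View pics/w13.png

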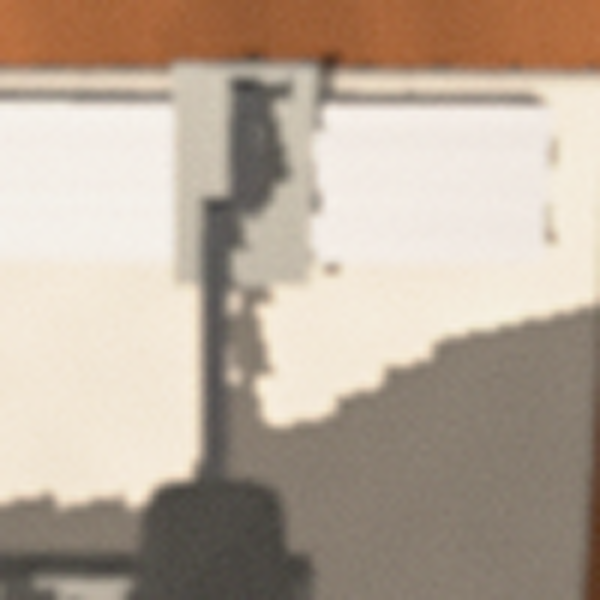

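Pointer's left edge is at column 283.05 and the fin's at 287.7, so 4.6 px or about 2.7 mm remain.

```bash
python3 -m pendant '[[0,1.4,0.4,0,0,0,-1],[0,1.3,0,0,0,0,-1],[0,0,0,0,0,0,-1],[0,0,0,0,0,0,-1],[0,0,0,0,0,0,-1]]';python3 - <<'E'
from h import *
to([551.6,-44.7,56],166.9)
c=cam("wrist"); g=c["pixels"]; cv2.imwrite("pics/w14.png",cv2.resize(g[130:230,250:350],None,fx=6,fy=6,interpolation=cv2.INTER_CUBIC))
g=g.astype(int).sum(2)
for r in (146,150,154,158,160,162,164,166,168,172,180,190): print(r,g[r,278:300].tolist())
E
```

```text
clock: 20.05
ee_pos: [479.1, -24.8, 60.7]
tool_rot: [-1.952, 2.451, -0.008]
force: [8.7, -4.9, -2.7]
opening: 13.0
t 20.05 pos [479.1 -24.8  60.7] tool shift [  3.2 -75.    5.3] yaw y 167.06 z [ 0.0093  0.0012 -1.    ] F [ 8.7 -4.9 -2.7] op 13.0
turn tool z 0.003 tilt fix rotvec [-0.0088  0.0033  0.    ]
146 [580, 591, 586, 594, 578, 541, 440, 323, 279, 283, 283, 276, 273, 332, 396, 430, 453, 513, 565, 576, 504, 416]
150 [576, 591, 578, 590, 589, 527, 433, 307, 276, 283, 293, 313, 275, 303, 411, 535, 573, 587, 582, 572, 530, 500]
154 [573, 575, 582, 583, 574, 536, 424, 316, 279, 284, 300, 356, 369, 304, 309, 411, 531, 576, 566, 596, 650, 700]
158 [575, 573, 577, 586, 576, 528, 425, 312, 271, 278, 283, 274, 278, 257, 266, 302, 418, 534, 567, 574, 619, 690]
160 [575, 574, 573, 581, 574, 529, 417, 315, 274, 283, 280, 264, 293, 327, 408, 474, 526, 560, 571, 550, 526, 595]
162 [573, 577, 572, 572, 553, 491, 381, 287, 264, 271, 271, 266, 296, 400, 503, 559, 568, 566, 569, 550, 505, 560]
164 [571, 574, 572, 565, 540, 450, 318, 267, 270, 282, 295, 357, 452, 520, 544, 562, 570, 560, 566, 556, 504, 532]
166 [570, 569, 575, 565, 533, 467, 330, 283, 274, 270, 297, 401, 522, 564, 568, 566, 564, 564, 576, 588, 631, 692]
168 [571, 576, 566, 571, 542, 450, 335, 271, 264, 273, 271, 317, 437, 537, 560, 571, 561, 559, 569, 598, 659, 706]
172 [563, 561, 567, 569, 533, 452, 328, 273, 273, 273, 255, 275, 379, 491, 544, 563, 558, 556, 559, 551, 622, 690]
180 [689, 694, 692, 695, 670, 558, 376, 263, 279, 344, 494, 548, 452, 367, 361, 376, 432, 568, 670, 694, 693, 695]
190 [689, 695, 690, 689, 658, 505, 318, 263, 279, 353, 426, 406, 379, 362, 372, 406, 527, 666, 699, 696, 695, 694]
```

View pics/w14.png

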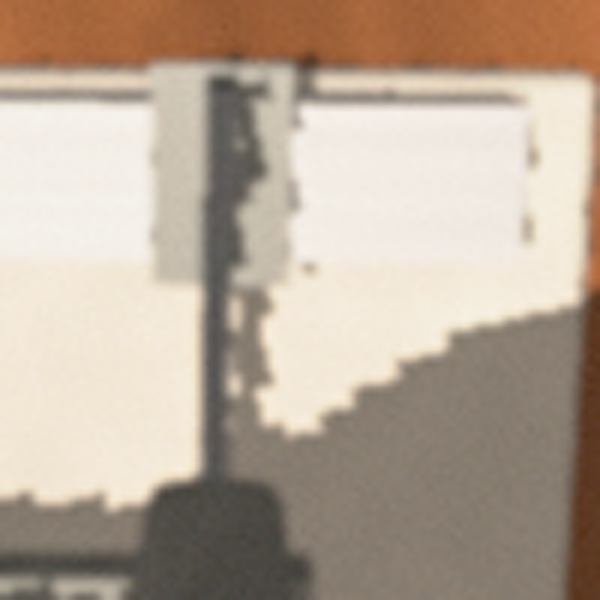

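About 0.5 mm is left (fin edge 284.0, pointer edge 283.3, 1.67 px/mm). I'll make one last nudge.

```bash
python3 -m pendant '[[0,0.6,0.2,0,0,0,-1],[0,0,0,0,0,0,-1],[0,0,0,0,0,0,-1],[0,0,0,0,0,0,-1],[0,0,0,0,0,0,-1],[0,0,0,0,0,0,-1]]';python3 - <<'E'
from h import *
to([551.6,-44.7,56],166.9)
for k in range(2):
  c=cam("wrist"); g=c["pixels"].astype(int).sum(2)
  def edge(r,l=425):
    v=g[r,280:290]; i=np.argmax(v<l); return 280+i-(l-v[i])/(v[i-1]-v[i])
  print("mark",np.mean([edge(r) for r in range(148,160)]).round(2),"ptr",np.mean([edge(r) for r in range(165,172)]).round(2),[round(edge(r),1) for r in range(146,176,2)])
cv2.imwrite("pics/w15.png",cv2.resize(c["pixels"][130:230,250:350],None,fx=6,fy=6,interpolation=cv2.INTER_CUBIC))
E
```

```text
clock: 20.6
ee_pos: [478.8, -24.8, 60.7]
tool_rot: [-1.952, 2.451, -0.008]
force: [9.2, -7.2, -1.3]
opening: 12.9
t 20.6 pos [478.8 -24.8  60.7] tool shift [  3.2 -75.4   5.3] yaw y 167.07 z [ 0.0097  0.0012 -1.    ] F [ 9.2 -7.2 -1.3] op 12.9
turn tool z 0.003 tilt fix rotvec [-0.0092  0.0033 -0.    ]
mark 283.32 ptr 283.23 [np.float64(283.4), np.float64(283.3), np.float64(283.3), np.float64(283.3), np.float64(283.3), np.float64(283.3), np.float64(283.3), np.float64(283.3), np.float64(283.3), np.float64(283.2), np.float64(283.2), np.float64(283.2), np.float64(283.2), np.float64(283.2), np.float64(283.2)]
mark 283.32 ptr 283.25 [np.float64(283.4), np.float64(283.4), np.float64(283.3), np.float64(283.3), np.float64(283.3), np.float64(283.3), np.float64(283.3), np.float64(283.3), np.float64(283.3), np.float64(283.3), np.float64(283.3), np.float64(283.3), np.float64(283.3), np.float64(283.1), np.float64(283.2)]
```

View pics/w15.png

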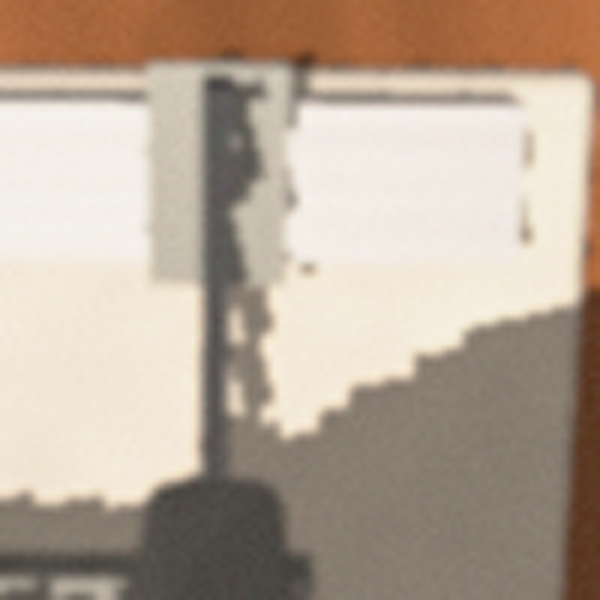

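The fin edge (283.32) and pointer edge (283.24) coincide to within 0.1 px. One more look at the whole scene before handing in.

Run:
```python
from h import *
c=cam("top"); a=cv2.imread("pics/t1.png"); g=c["pixels"]
cv2.imwrite("pics/t16.png",cv2.resize(g[110:310,105:335],None,fx=3,fy=3))
c2=cam("scene"); cv2.imwrite("pics/s16.png",cv2.resize(c2["pixels"][100:310,90:450],None,fx=2.2,fy=2.2))
```

```text
(no output)
```

View pics/t16.png

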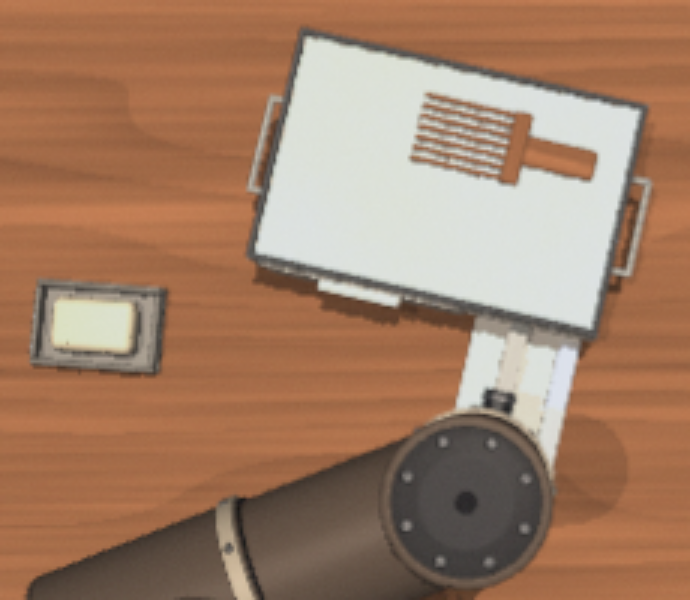

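View pics/s16.png

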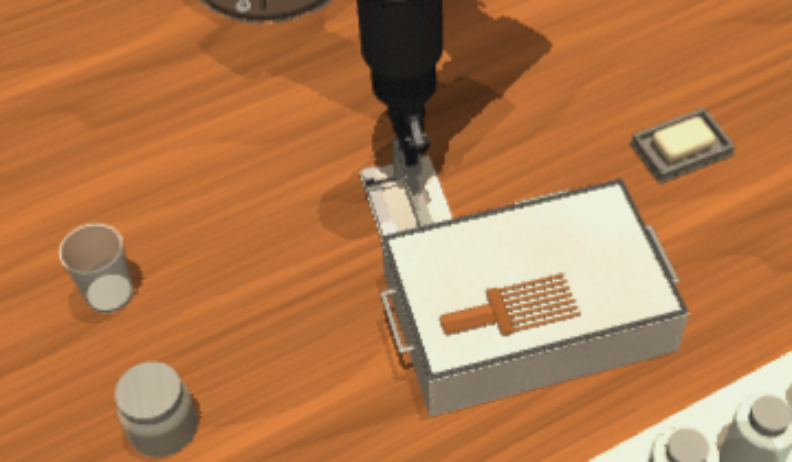

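The drawer is shut, the dish, soap, pick, cup and jar are where they were, and the slide is held at the mark. I'm handing in.

```bash
python3 -c "
from h import *
to([0,0,0]); print(manip.hand_in())"
```

```text
t 20.8 pos [478.8 -24.7  60.6] tool shift [ 83.2 472.7  56.1] yaw y 167.07 z [ 0.0096  0.0012 -1.    ] F [ 9.1 -6.3  0. ] op 13.1
the job is handed in; nothing more can be done
None
```

I handed the job in at about 21 s. The clipper is in the shut drawer, and the arm is still holding the slide with its pointer at the index mark. The hand-in gives no verdict, so this rests on my own checks.

- **Clipper:** I laid it flat in the open drawer, and a wrist picture after release showed it lying there.
- **Drawer:** I pushed it by the lip in the middle of its front until it stopped at about 20 N. Later top views show the front still flush with the caddy.
- **Slide:** I pulled it out about 74 mm by the grip plate, gripped at 60 N. In the last wrist picture the pointer and fin edges agree to within 0.1 px, under 0.1 mm. My estimate before pulling was 73 mm, which fits.
- **Index mark:** nothing touched it that I know of. I did not measure its position again afterwards, because the arm hid it from the top camera.
- **Other things on the vanity:** the dish, soap, pick, cup and jar look unmoved, judged by eye from the pictures.
- **Forces:** the highest reading was about 30 N, a vertical pull early in drawing the slide out. I eased it off before the final alignment.

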